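# Refit the slide of a dust-extraction blast gate

## Robot

A 6-joint arm with a two-finger parallel gripper is mounted at the origin on the work surface. World frame = base frame: x ahead of the robot, y to its left, z up, the work surface at z = 0. Lengths are in mm, angles in rad, forces in N, time in s.
With the tool pointing down it reaches from about 350 to 775 mm from the base axis. Payload 7.3 kg.
Tool frame: the origin (TCP) lies at the centre of the arm's flange, where the gripper is bolted on; the fingertips stand 178 mm ahead of it and the grasp point (between the pads) lies 159 mm ahead of it; z points along the fingers, y is the direction in which the jaws open and shut (so a half turn about z gives the same grasp; the last joint's range is limited). The gripper opens to 92 mm and grips with 3 to 60 N. Pads are 19 mm wide; open, the fingers measure 130 mm over their backs; the gripper's body (75 mm by 190 mm) begins 47 mm behind the grasp point.
Start: joints at [-1.277, 0.342, 1.524, -0, 1.275, -0.146], TCP at [223.542, -475.033, 404.741] pointing down, gripper open.
Joint ranges: [-2.53, 2.53], [-0.77, 2.02], [0.04, 2.7], [-1, 4.14], [0.28, 2.66], [-3.11, 3.11]. Speed limits (rad/s): [2.57, 2.57, 3.14, 3.14, 3.14, 3.14].

## Interface

Orientations are given as [roll, pitch, yaw] about the fixed x, y, z axes, in that order (R = Rz(yaw) Ry(pitch) Rx(roll)).
In Python, from plant import get_obs, capture, close_job gives the robot as it stands. The module is installed in compiled form; this text tells all that it offers.
- The arm moves only by the shell command python3 -m pendant 'ROWS'. ROWS is JSON, a list of rows, each a list of 3 entries, a list of its own where there are three numbers: the shift along the tool's x, y, z in m, then the turn, a rotation vector about the tool's x, y, z in rad, then the finger opening in m, from 0 to 0.0918. In form: [[[tx, ty, tz], [wx, wy, wz], fingers], ...]. A call has 1 to 10 rows; each row is the pose to reach, as a shift and turn from the pose commanded when the call began, along the tool's axes at that moment; what a row does not reach only later rows make up. A row lasts 1/12 s, in which the tool goes at most 41.7 mm and 7.16 degrees, less where a joint would pass 70% of its speed; a pose out of reach is approached as far as the arm can. A call with a gripper value outside its range is refused whole. The fingers move at their own pace and stop on an object; the grip force is fixed at half the most. Time passes only in rows, so rows that repeat a pose let the fingers close. It gives the time, the measured TCP pose, the force and the opening at its end, in the units of the state.
- get_obs(): the state, without advancing time (a new reading comes with each control period).
- capture(name): name is "side" or "top" or "wrist"; returns a dict with "color" (480x640x3 uint8, red, green, blue), "mtx" (3x3 intrinsics, pixels), "rvec" (rotation vector, rad) and "tvec" (3), from world to camera coordinates, as OpenCV has them. Camera axes: x right, y down, z forward; pixel columns grow to the right and rows downward; lengths in mm; the calibration is good to about 2 mm. The wrist camera is an equidistant fisheye: a pixel r from the principal point sees the ray r / f radians off the axis. A picture is of the moment at which its call begins. There is no depth.
- close_job(): hands the job in, once; it reports no verdict.
The state is a dict: "time": time; "joint_positions": joint angles; "dq": joint speeds; "tau": joint torques, N m; "tool_pos": TCP position; "tcp_rot": TCP orientation; "contact_force": force on the tool from outside, world axes, zero at the start; "moment": the same for the moment, N m; "grip_width": finger opening in mm.
Only numpy, scipy, OpenCV 4.12 (cv2) and the standard library are available. Lean on these libraries where they do the work, as an engineer would, in place of code of your own. Each camera call takes 0.05 s, during which the arm holds its last target. There are 200 camera calls.

## Task

The slide of the dust port's blast gate has been taken out for cleaning and lies on the bench. Pick it up, feed it through the gate's slot and push it fully home against its stop so that the port is shut, then let go. Work by feel: the gate stands on a soft rubber cuff, so never force the slide or shove the gate more than 15 mm off its place, and leave the other things on the bench alone.

Things in the scene. Friction and masses are not known exactly. Their poses are not given: they have to be found in the camera images.
- slide: loose aluminium slide of the gate: a flat plate 129 mm long (its x), 72 mm wide (y), 5 mm thick, lying on the bench; nose at the +x end, its last 9 mm bevelled on top down to 2 mm; at the other end an upright finger grip, 10 mm thick (x), 44 mm wide (y), its top 39 mm above the underside, its outer face level with the plate's end. Origin: centre of the underside, z up. Mass about 0.18 kg
- slide_nose (a point): middle of the slide's nose edge, at underside height: 64.5 mm along +x from the slide's origin
- slide_grip (a point): middle of the top of the finger grip, 59.5 mm along -x from the slide's origin and 39 mm above the underside; the grip's two broad faces look along +x and -x
- port: fixed dust port: steel flange 116 mm across on the bench with an upright ribbed rubber cuff that carries the blast gate. Origin: on the bench, on the bore axis as it stands at rest. Its x axis is the direction in which the slide is pushed in. The cuff lets the gate (and all gate_ points) give 1 mm per 1.2 N along the slot and sideways, without turning, and springs back
- gate_mouth (a point): centre of the gate's slot mouth at the height of the slot's floor, 70 mm above the bench, 47 mm along -x from the bore axis; x points into the slot, z up. The slot is 75 mm wide and 7 mm high (the slide is 72 x 5), its floor level; the mouth is flared over its first 10 mm, to 84 mm wide and 15 mm high at the mouth
- gate_stop (a point): the closed end of the slot: middle of its floor, 85 mm along +x from gate_mouth. The slide's nose stops dead here; the inner face of its finger grip is then still 34 mm outside the mouth, so fingers on the grip have room to open only a little there
- spray_can: bystander: spray can 65 mm across, 190 mm tall; origin under its centre
- wrench: bystander: wrench 170 mm long lying on the bench; origin under its middle, along x
- tin: bystander: tin 84 mm across, 85 mm tall; origin under its centre
- offcut: bystander: wood offcut 200 x 70 x 18 mm, lying flat; origin under its centre
- gate_seal (a point): lowest point of a sprung rubber seal bar across the slot, 11.5 mm behind the mouth and 4 mm above the slot's floor. The plate must lift it and it then drags on the plate: 5 to 13 N of push are needed to enter and to slide, differing from start to start, the most as the nose passes under it; it keeps the slide in place once let go
- gate_top (a point): centre of the top rim of the gate's round spigot, 103 mm above the bench, 33 mm above the slot's floor, on the bore axis; the bore is 63 mm. The aluminium gate below it is 92 mm square and 23 mm thick (its top face 85 mm above the bench); a small black-headed lock screw on its -y side is slack and not needed
There are look-alikes about, which are no part of the job. Leave any pink or purple look-alike of the slide alone.

How it is judged (in metres and radians):
On the way, in this order (a step that is already met when the one before it is completed fails the run):
1. the slide is lifted clear of the bench (height (world z) of slide above 0.04 m), for 0.2 s.
2. its nose has passed at least 20 mm into the slot (x of slide_nose in the frame of gate_mouth above 0.02 m and y of slide_nose in the frame of gate_mouth between -0.004 and 0.004 m and z of slide_nose in the frame of gate_mouth between -0.003 and 0.006 m), for 0.1 s.
At the end, for the whole second after the job is handed in: The slide lies in the slot with its nose within 2.5 mm of the stop (at least 82.5 mm past the mouth), centred within 4 mm, level with the slot (nose 3 mm below to 6 mm above its floor) and straight within 0.07 rad; it is at rest and let go (x of slide_nose in the frame of gate_mouth above 0.0825 m and y of slide_nose in the frame of gate_mouth between -0.004 and 0.004 m and z of slide_nose in the frame of gate_mouth between -0.003 and 0.006 m and angle between the x axis of slide and the x axis of gate_mouth, either way round below 0.07 rad and linear speed of slide below 0.02 m/s); the robot touches nothing.
It fails at once if the gate is shoved more than 16 mm off its place (distance of gate_top from where it was at the start of the episode above 0.016 m).
It fails at once if slide and gate press on each other with more than 50 N, all contacts added (contact force between slide and port above 50 N).
It fails at once if a bystander is moved more than 20 mm (distance of any of spray_can, wrench, tin, offcut from where it was at the start of the episode above 0.02 m).
It also fails if it takes over 51 s, if anything falls off the work surface, if the arm or the gripper's body presses on something with over 40 N, if the wrist force passes 120 N, or if a joint passes its speed limit or range.

## Working session

There is one attempt and no reset: what is moved stays moved. The work goes in short steps, Python scripts to look and compute and a shell command to move; the robot and the scene stay as the last step left them, time stands still between calls to the robot, and variables do not carry over. Pictures are saved under pics/ and viewed, about 8 in all and at most 12, crops included, and the job is handed in when it is done.

```bash
mkdir -p pics; cat > h.py <<'E'
import numpy as np,cv2
from plant import get_obs,capture
def grab(n,f):
    c=capture(n); cv2.imwrite('pics/'+f,c['color'][:,:,::-1]); np.savez('pics/'+f+'.npz',**{k:np.array(c[k],float) for k in('mtx','rvec','tvec')}); return c
def cal(f):
    d=np.load('pics/'+f+'.npz'); return d['mtx'],cv2.Rodrigues(d['rvec'].reshape(3))[0],d['tvec'].reshape(3)
def ray(f,px,fish=False):
    K,R,t=cal(f); a=np.array([(px[0]-K[0,2])/K[0,0],(px[1]-K[1,2])/K[1,1]])
    if fish:
        r=np.hypot(*a); d=np.r_[a/r*np.sin(r),np.cos(r)] if r>0 else np.array([0,0,1.])
    else: d=np.r_[a,1]
    return -R.T@t,R.T@d
def atz(f,px,z,fish=False):
    o,d=ray(f,px,fish); return o+d*(z-o[2])/d[2]
def proj(f,P,fish=False):
    K,R,t=cal(f); p=np.atleast_2d(P)@R.T+t
    if fish:
        r=np.hypot(p[:,0],p[:,1]); th=np.arctan2(r,p[:,2]); q=p[:,:2]/np.maximum(r,1e-9)[:,None]*th[:,None]
    else: q=p[:,:2]/p[:,2:]
    return q*[K[0,0],K[1,1]]+[K[0,2],K[1,2]]
E
python3 - <<'E'
from h import *
for n in('top','side','wrist'):
    grab(n,n+'0.png'); K,R,t=cal(n+'0.png'); print(n,K[0],-R.T@t,R[2])
o=get_obs(); print(o)
E
```

```text
top [486.67441949   0.         319.99601007] [ 378.14464094  -21.37061516 1087.07335995] [ 2.33364678e-01 -8.07774215e-04 -9.72388952e-01]
side [458.37373068   0.         323.94321343] [228.4861593  858.1345953  631.60192355] [ 0.34025879 -0.79018405 -0.50973828]
wrist [371.64829954   0.         323.04664685] [ 297.02100119 -439.39390699  384.35488205] [-0.27089709 -0.12561618 -0.95437694]
{'time': 0.15, 'joint_positions': array([-1.27700324e+00,  3.42555077e-01,  1.52478058e+00,  9.15235060e-06,
        1.27540859e+00, -1.46001553e-01]), 'dq': array([-0.00030914, -0.0014711 , -0.00314469,  0.00108344,  0.00118534,
        0.00040394]), 'tau': array([ 2.40845147e-03, -4.31469190e+01, -2.44352353e+01,  7.19395699e-02,
        5.37832745e-02, -7.30646161e-05]), 'tool_pos': array([ 223.512661  , -474.93657636,  404.2143833 ]), 'tcp_rot': array([-3.14045459e+00, -1.76197120e-04,  4.39791866e-01]), 'contact_force': array([-0.36678978,  0.12694039,  0.34939573]), 'moment': array([-0.05585944, -0.01888262,  0.01283647]), 'grip_width': 91.59416133589957}
```

View pics/top0.png

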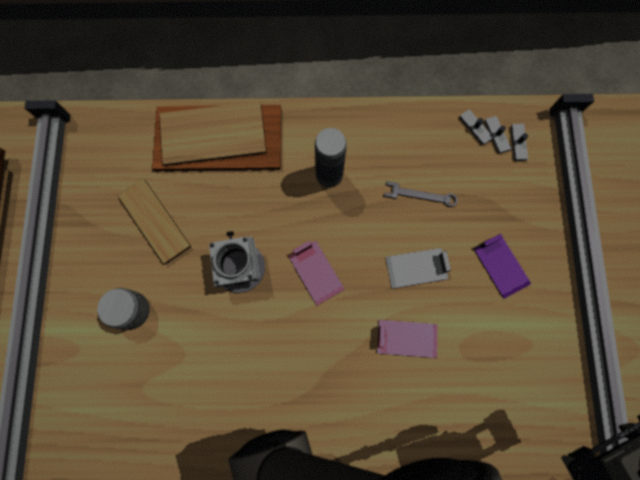

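View pics/side0.png

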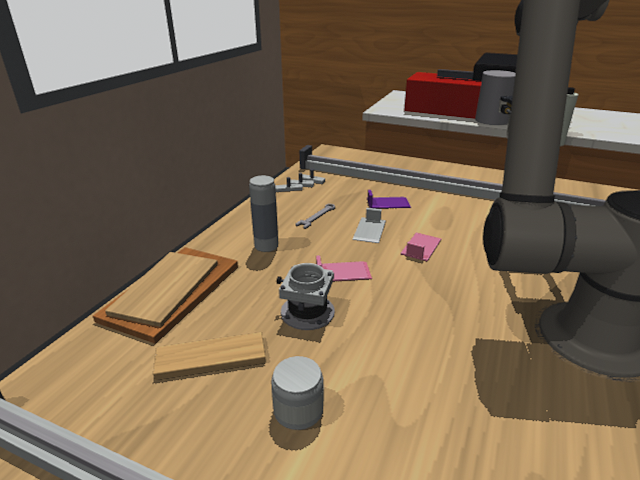

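The aluminium slide is at top px (418,268), with its grip at the right end (440,264). The gate is at (233,260), and its lock screw at (230,235) marks gate -y. The mouth therefore faces image right, and the push is along world +y. The pink and purple plates are decoys.

```bash
python3 - <<'E'
from h import *
a=cv2.imread('pics/top0.png'); 
g=cv2.resize(a[222:302,200:300],None,fx=4,fy=4,interpolation=cv2.INTER_CUBIC)
s=cv2.resize(a[232:312,375:475],None,fx=4,fy=4,interpolation=cv2.INTER_CUBIC)
b=cv2.imread('pics/side0.png')[255:335,270:345]; b2=cv2.imread('pics/side0.png')[200:250,345:395]
r=np.zeros((270,800,3),np.uint8); x=cv2.resize(b,None,fx=3.3,fy=3.3,interpolation=cv2.INTER_CUBIC); r[:x.shape[0],:x.shape[1]]=x
x=cv2.resize(b2,None,fx=5,fy=5,interpolation=cv2.INTER_CUBIC); r[:250,400:650]=x
im=np.vstack([np.hstack([g,s]),r]); im=np.clip(im.astype(float)*1.5,0,255).astype(np.uint8); cv2.imwrite('pics/crop.png',im)
E
```

```text
(no output)
```

View pics/crop.png

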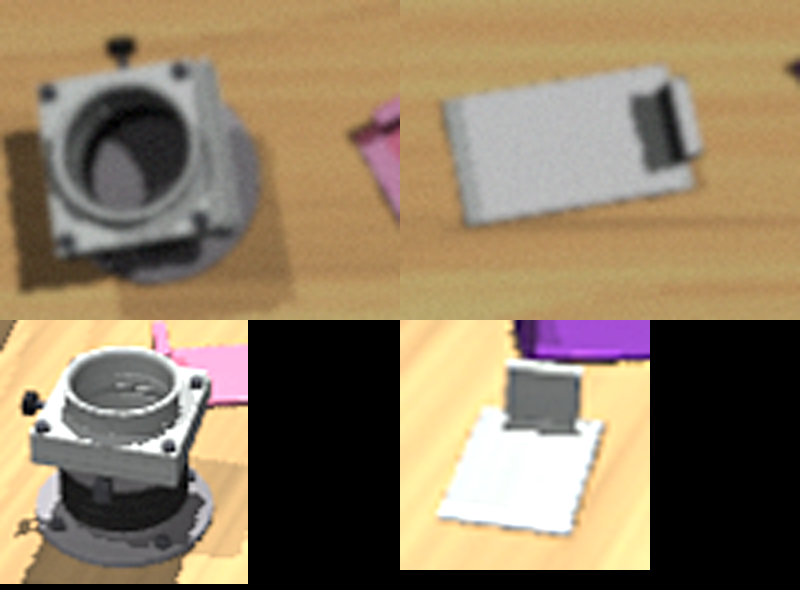

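```bash
python3 - <<'E'
from h import *
f='top0.png'
G=lambda u,v:(200+(u+.5)/4-.5,222+(v+.5)/4-.5)
S=lambda u,v:(375+(u-400+.5)/4-.5,232+(v+.5)/4-.5)
print('rim',atz(f,G(127,151),103))
sc=[atz(f,G(*p),86) for p in[(47,93),(180,71),(200,220),(66,243)]]; print(np.round(sc,1),np.mean(sc,0))
sc=np.array(sc)
print('yaws',[np.degrees(np.arctan2(*(d)[1::-1])) for d in (sc[0]-sc[1],sc[3]-sc[2])],[np.degrees(np.arctan2(*(d)[1::-1]))-90 for d in(sc[0]-sc[1],sc[3]-sc[2])])
c=[(444,100),(668,66),(694,187),(470,224)]
C=np.array([atz(f,S(*p),z) for p,z in zip(c,[1,5,5,1])]);print(np.round(C,1),C.mean(0))
for i,j in((0,1),(3,2),(1,2),(0,3)):
    d=C[i]-C[j];print(np.degrees(np.arctan2(d[1],d[0])),np.hypot(*d[:2]))
print('grip top mid',[atz(f,S(*p),39) for p in[(680,80),(701,152)]])
print(atz('side0.png',(270+125/3.3,255+385/3.3-320/3.3),103))
E
```

```text
rim [565.0638319  160.55393455 103.        ]
[[599.8 206.8  86. ]
 [610.9 137.   86. ]
 [531.5 124.7  86. ]
 [520.3 193.7  86. ]] [565.63166673 165.57421231  86.        ]
yaws [np.float64(99.00594933108434), np.float64(99.192088001035)] [np.float64(9.005949331084338), np.float64(9.192088001035003)]
[[ 586.6 -170.7    1. ]
 [ 604.  -298.1    5. ]
 [ 534.7 -307.8    5. ]
 [ 515.9 -182.2    1. ]] [ 560.31662802 -239.68555265    3.        ]
97.75651963934266 128.59077825319238
98.49297625508602 127.01545848284152
7.977752567367305 69.95946013424675
9.24152589087591 71.61555136336683
grip top mid [array([ 588.96542116, -295.43035181,   39.        ]), array([ 548.89936148, -304.00396784,   39.        ])]
[560.76089526 167.99992653 103.        ]
```

Gate: axis about (565,163), push direction about 99°. Slide: grip at about (569,-299), yaw about 98°. I'll move above the grip at yaw 8.1° (turn +0.298 about tool z).

```bash
python3 -m pendant '[[[0.387,-0.012,0.10],[0,0,0.298],0.0918],[[0.387,-0.012,0.10],[0,0,0.298],0.0918],[[0.387,-0.012,0.10],[0,0,0.298],0.0918],[[0.387,-0.012,0.10],[0,0,0.298],0.0918],[[0.387,-0.012,0.10],[0,0,0.298],0.0918],[[0.387,-0.012,0.10],[0,0,0.298],0.0918],[[0.387,-0.012,0.10],[0,0,0.298],0.0918],[[0.387,-0.012,0.10],[0,0,0.298],0.0918],[[0.387,-0.012,0.10],[0,0,0.298],0.0918],[[0.387,-0.012,0.10],[0,0,0.298],0.0918]]'
python3 -m pendant '[[[0,0,0],[0,0,0],0.0918],[[0,0,0],[0,0,0],0.0918]]'
python3 - <<'E'
from h import *
grab('wrist','w1.png');o=get_obs();print(o['tool_pos'],o['tcp_rot'],o['contact_force'])
a=cv2.imread('pics/w1.png'); cv2.imwrite('pics/w1b.png',np.clip(a*1.4,0,255).astype(np.uint8))
for p in [(586.6,-170.7,1),(604,-298,5),(534.7,-307.8,5),(516,-182,1),(589,-295.4,39),(549,-304,39)]: print(p,proj('w1.png',p,True))
E
```

```text
time: 0.98
tool_pos: [570.8, -297.3, 303.4]
tcp_rot: [-3.141, 0.0, 0.143]
contact_force: [-0.7, -0.3, 0.1]
grip_width: 91.9
time: 1.15
tool_pos: [569.7, -298.0, 303.2]
tcp_rot: [-3.14, 0.002, 0.145]
contact_force: [-0.5, -0.0, 0.8]
grip_width: 91.3
[ 568.69513391 -299.04489179  303.92750606] [-3.14092386e+00  1.48623435e-03  1.43143319e-01] [-0.3279753   0.41666895 -0.10726096]
(586.6, -170.7, 1) [[172.78614935 196.04350728]]
(604, -298, 5) [[331.56089125 195.61257456]]
(534.7, -307.8, 5) [[330.57287737 281.27215258]]
(516, -182, 1) [[182.85050951 278.00576407]]
(589, -295.4, 39) [[325.46091245 225.08415865]]
(549, -304, 39) [[329.1598899  280.80750603]]
```

View pics/w1b.png

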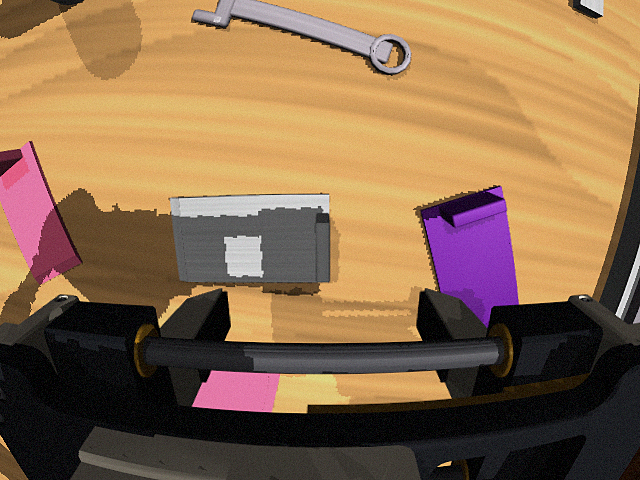

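The slide lies with plate corners at (171,199), (329,194), (330,282) and (180,282), and the grip at column about 322. That matches the prediction within 2-3 mm. I'll descend and close.

```bash
python3 -m pendant '[[[0,-0.001,0.04],[0,0,0],0.0918],[[0,-0.001,0.08],[0,0,0],0.0918],[[0,-0.001,0.105],[0,0,0],0.0918],[[0,-0.001,0.118],[0,0,0],0.0918],[[0,-0.001,0.118],[0,0,0],0.0918],[[0,-0.001,0.118],[0,0,0],0.0918]]'
python3 -m pendant '[[[0,0,0],[0,0,0],0.06],[[0,0,0],[0,0,0],0.03],[[0,0,0],[0,0,0],0.015],[[0,0,0],[0,0,0],0.0],[[0,0,0],[0,0,0],0.0],[[0,0,0],[0,0,0],0.0],[[0,0,0],[0,0,0],0.0],[[0,0,0],[0,0,0],0.0]]'
python3 -m pendant '[[[0,0,0],[0,0,0],0.0],[[0,0,0],[0,0,0],0.0],[[0,0,0],[0,0,0],0.0]]'
```

```text
time: 1.7
tool_pos: [568.0, -299.6, 187.5]
tcp_rot: [3.141, -0.0, 0.14]
contact_force: [0.9, -0.5, 0.8]
grip_width: 92.3
time: 2.37
tool_pos: [568.5, -298.4, 186.7]
tcp_rot: [3.142, 0.0, 0.142]
contact_force: [-0.1, -0.4, 0.4]
grip_width: 43.1
time: 2.62
tool_pos: [568.5, -298.4, 186.7]
tcp_rot: [-3.142, 0.0, 0.142]
contact_force: [0.3, 0.6, 0.2]
grip_width: 23.1
```

```bash
python3 -m pendant '[[[0,0,0],[0,0,0],0.0],[[0,0,0],[0,0,0],0.0],[[0,0,0],[0,0,0],0.0],[[0,0,0],[0,0,0],0.0],[[0,0,0],[0,0,0],0.0]]'
python3 -m pendant '[[[0,0,-0.02],[0,0,0],0.0],[[0,0,-0.05],[0,0,0],0.0],[[0,0,-0.09],[0,0,0],0.0],[[0,0,-0.11],[0,0,0],0.0],[[0,0,-0.12],[0,0,0],0.0],[[0,0,-0.12],[0,0,0],0.0],[[0,0,-0.12],[0,0,0],0.0],[[0,0,-0.12],[0,0,0],0.0]]'
python3 - <<'E'
from h import *
for n in('wrist','top','side'): grab(n,n+'2.png')
o=get_obs();print(o['tool_pos'],o['tcp_rot'],o['contact_force'],o['grip_width'])
a=[cv2.imread('pics/wrist2.png')[150:350,100:400],cv2.imread('pics/side2.png')[150:350,300:500]]
w=cv2.resize(a[0],None,fx=2.5,fy=2.5,interpolation=cv2.INTER_CUBIC); s=cv2.resize(a[1],(500,500))[:,:]
im=np.zeros((600,750,3),np.uint8); im[:500]=w; im=cv2.convertScaleAbs(im,alpha=1.5); cv2.imwrite('pics/w2b.png',im)
E
```

```text
time: 3.03
tool_pos: [568.4, -298.3, 186.7]
tcp_rot: [-3.141, 0.0, 0.142]
contact_force: [-1.3, 0.8, -1.1]
grip_width: 10.2
time: 3.7
tool_pos: [568.0, -298.1, 304.3]
tcp_rot: [-3.139, 0.003, 0.142]
contact_force: [0.6, 0.2, -2.7]
grip_width: 9.7
[ 568.21997392 -298.28803904  304.69294672] [-3.13937957e+00  2.59492528e-03  1.41829012e-01] [ 0.08676582 -0.46392657 -2.81420009] 9.776875059153854
```

View pics/w2b.png

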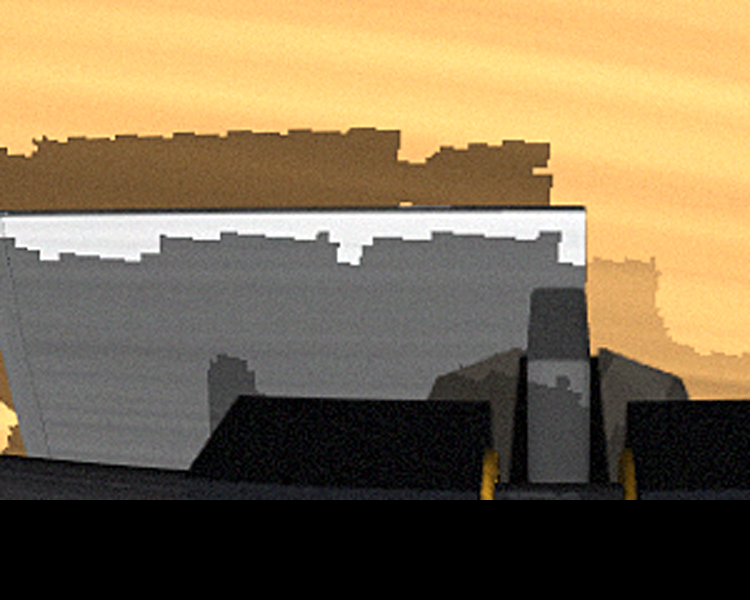

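The slide is held by the grip (opening 9.8) and lifted about 118 mm. It is square in the fingers, with its edge at rows 207-213 of the crop. I'll carry it to about 40 mm in front of the mouth.

```bash
python3 -m pendant '[[[0.007,-0.025,0],[0,0,0],0.0],[[0.015,-0.055,0],[0,0,-0.017],0.0],[[0.023,-0.09,0.005],[0,0,-0.017],0.0],[[0.032,-0.125,0.015],[0,0,-0.017],0.0],[[0.042,-0.16,0.025],[0,0,-0.017],0.0],[[0.051,-0.195,0.035],[0,0,-0.017],0.0],[[0.059,-0.225,0.047],[0,0,-0.017],0.0],[[0.0655,-0.2475,0.047],[0,0,-0.017],0.0],[[0.0655,-0.2475,0.047],[0,0,-0.017],0.0],[[0.0655,-0.2475,0.047],[0,0,-0.017],0.0]]'
python3 -m pendant '[[[0,0,0],[0,0,0],0.0],[[0,0,0],[0,0,0],0.0]]'
python3 - <<'E'
from h import *
for n in('wrist','top','side'): grab(n,n+'3.png')
o=get_obs();print(o['tool_pos'],o['tcp_rot'],o['contact_force'],o['grip_width'])
w=cv2.imread('pics/wrist3.png')[100:340,0:400]; t=cv2.imread('pics/top3.png')[215:305,195:365]
w=cv2.resize(w,(600,360),interpolation=cv2.INTER_CUBIC); t=cv2.resize(t,None,fx=2.6,fy=2.6,interpolation=cv2.INTER_CUBIC)
w=cv2.resize(cv2.imread('pics/wrist3.png')[100:340,0:400],None,fx=2,fy=2,interpolation=cv2.INTER_CUBIC)
cv2.imwrite('pics/c3.png',cv2.convertScaleAbs(w,alpha=1.5))
t=cv2.imread('pics/top3.png')[215:305,200:360]
cv2.imwrite('pics/c3t.png',cv2.convertScaleAbs(cv2.resize(t,None,fx=5,fy=5,interpolation=cv2.INTER_CUBIC),alpha=1.5))
E
```

```text
time: 4.68
tool_pos: [598.3, -42.8, 258.7]
tcp_rot: [-3.141, 0.002, 0.162]
contact_force: [0.3, -0.6, -1.8]
grip_width: 9.8
time: 4.85
tool_pos: [598.3, -45.2, 259.6]
tcp_rot: [3.141, 0.0, 0.158]
contact_force: [-0.6, 0.6, -1.7]
grip_width: 10.0
[598.29665946 -45.27392971 259.76866373] [ 3.14135525e+00 -1.56036085e-04  1.57164913e-01] [ 0.64579086 -0.72860438 -2.43699786] 9.981899700658904
```

View pics/c3.png

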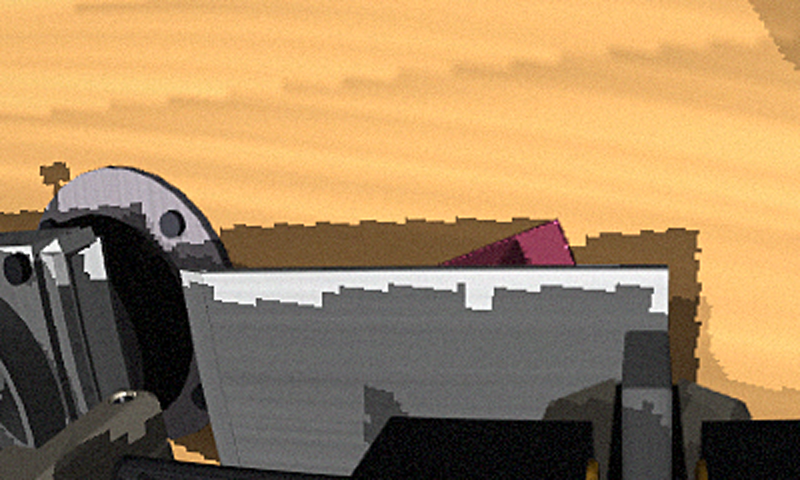

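View pics/c3t.png

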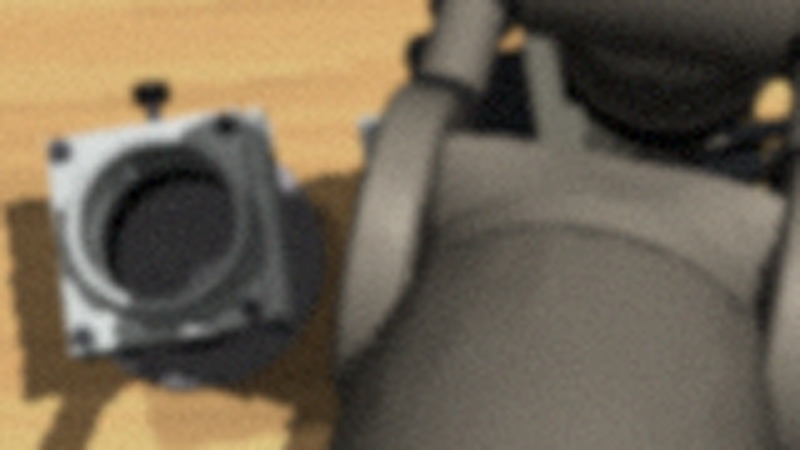

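```bash
python3 - <<'E'
from h import *
f='wrist3.png'
o=get_obs(); T=o['tool_pos']; y=o['tcp_rot'][2]; print(T,y)
ty=y+np.pi/2; d=np.array([np.cos(ty),np.sin(ty)]); n=np.array([-d[1],d[0]])  # slide x,y
def tl(p): q=p[:2]-T[:2]; return round(q@d,1),round(q@n,1)
for p,z in (((92.5,234.7),75),((110,234.3),78),((200,233.8),78),((300,233.3),78),((334,233.2),78),((312.5,265.5),112),((334.5,265.5),112)):
    print(p,tl(atz(f,p,z,True)))
for nm,p,z in (('bolt',(8.5,234),86),('cornertop',(36,217),85),('c2',(48.5,213),85)):
    P=atz(f,p,z,True); print(nm,P,tl(P))
# top cam
t='top3.png'; G=lambda u,v:(200+(u+.5)/5-.5,215+(v+.5)/5-.5)
b=np.array([atz(t,G(*p),86)for p in[(60,151),(226,123),(252,308),(83,337)]]);print(np.round(b,1),b.mean(0))
for i,j in((0,1),(3,2)): q=b[i]-b[j];print(np.degrees(np.arctan2(q[1],q[0])))
for i,j in((1,2),(0,3)): q=b[i]-b[j];print(np.degrees(np.arctan2(q[1],q[0])))
print(proj(f,b,True)*2-[0,200])
E
```

```text
[598.29665946 -45.27392971 259.76866373] 0.1571649133550439
(92.5, 234.7) (np.float64(123.0), np.float64(-36.2))
(110, 234.3) (np.float64(109.2), np.float64(-37.1))
(200, 233.8) (np.float64(58.6), np.float64(-36.9))
(300, 233.3) (np.float64(11.4), np.float64(-36.9))
(334, 233.2) (np.float64(-4.0), np.float64(-37.0))
(312.5, 265.5) (np.float64(4.8), np.float64(-34.1))
(334.5, 265.5) (np.float64(-3.2), np.float64(-34.1))
bolt [610.03884613 139.53768945  86.        ] (np.float64(180.7), np.float64(-40.5))
cornertop [622.78423267 115.20051776  85.        ] (np.float64(154.7), np.float64(-49.3))
c2 [626.17015211 105.21037781  85.        ] (np.float64(144.3), np.float64(-51.1))
[[600.  206.3  86. ]
 [611.3 136.7  86. ]
 [532.4 124.   86. ]
 [521.1 193.6  86. ]] [566.17877671 165.1464131   86.        ]
99.19512164926891
99.19119899663578
9.158350590065055
9.148504602015654
[[-96.94586184 269.8163889 ]
 [ 22.75752982 265.2305049 ]
 [ 89.21885264 508.71102646]
 [-35.64082703 482.09655197]]
```

Wrist and top cameras agree:
- **Lateral:** slide centreline -0.9 mm and gate centre about -0.5 to -1.2 mm in the slide frame.
- **Yaw:** 99.0° for the slide, 99.2° for the gate.
- **Height:** underside at about 73, so I go down 2 mm.
- **Gap:** about 37 mm from nose to mouth.

I'll approach, then feel the way in.

```bash
python3 -m pendant '[[[0,-0.005,0.002],[0,0,-0.003],0.0],[[0,-0.012,0.002],[0,0,-0.003],0.0],[[0,-0.02,0.002],[0,0,-0.003],0.0],[[0,-0.026,0.002],[0,0,-0.003],0.0],[[0,-0.030,0.002],[0,0,-0.003],0.0],[[0,-0.030,0.002],[0,0,-0.003],0.0],[[0,-0.030,0.002],[0,0,-0.003],0.0]]'
python3 -m pendant '[[[0,0,0],[0,0,0],0.0],[[0,0,0],[0,0,0],0.0]]'
python3 -m pendant '[[[0,-0.003,0],[0,0,0],0.0],[[0,-0.006,0],[0,0,0],0.0],[[0,-0.009,0],[0,0,0],0.0],[[0,-0.009,0],[0,0,0],0.0]]'
python3 -m pendant '[[[0,-0.002,0],[0,0,0],0.0],[[0,-0.004,0],[0,0,0],0.0],[[0,-0.005,0],[0,0,0],0.0],[[0,-0.005,0],[0,0,0],0.0]]'

```

```text
time: 5.58
tool_pos: [593.6, -14.0, 257.8]
tcp_rot: [3.141, -0.0, 0.163]
contact_force: [-0.4, -0.1, -1.4]
grip_width: 9.8
time: 5.75
tool_pos: [593.7, -14.7, 257.8]
tcp_rot: [3.141, -0.0, 0.162]
contact_force: [0.4, 0.1, -2.2]
grip_width: 9.7
time: 6.08
tool_pos: [592.0, -5.0, 257.7]
tcp_rot: [-3.141, 0.0, 0.162]
contact_force: [-0.3, -0.3, -1.9]
grip_width: 9.7
time: 6.42
tool_pos: [591.3, -0.5, 257.7]
tcp_rot: [3.142, 0.0, 0.162]
contact_force: [0.6, -0.6, -2.2]
grip_width: 9.7
```

```bash
python3 -m pendant '[[[0,-0.0015,0],[0,0,0],0.0],[[0,-0.003,0],[0,0,0],0.0],[[0,-0.003,0],[0,0,0],0.0]]'
python3 -m pendant '[[[0,-0.0015,0],[0,0,0],0.0],[[0,-0.003,0],[0,0,0],0.0],[[0,-0.003,0],[0,0,0],0.0]]'
python3 -m pendant '[[[0,-0.0015,0],[0,0,0],0.0],[[0,-0.003,0],[0,0,0],0.0],[[0,-0.003,0],[0,0,0],0.0]]'

```

```text
time: 6.67
tool_pos: [590.8, 2.5, 257.7]
tcp_rot: [-3.142, 0.0, 0.162]
contact_force: [0.0, 0.4, -2.2]
grip_width: 10.0
time: 6.92
tool_pos: [590.3, 5.5, 257.7]
tcp_rot: [-3.142, 0.0, 0.162]
contact_force: [0.7, -0.1, -3.0]
grip_width: 9.7
time: 7.17
tool_pos: [589.8, 8.3, 257.6]
tcp_rot: [3.141, 0.0, 0.162]
contact_force: [0.3, -1.3, -2.3]
grip_width: 9.8
```

```bash
python3 -m pendant '[[[0,-0.0015,0],[0,0,0],0.0],[[0,-0.003,0],[0,0,0],0.0],[[0,-0.003,0],[0,0,0],0.0]]'
python3 -m pendant '[[[0,-0.0015,0],[0,0,0],0.0],[[0,-0.003,0],[0,0,0],0.0],[[0,-0.003,0],[0,0,0],0.0]]'
python3 -m pendant '[[[0,-0.0015,0],[0,0,0],0.0],[[0,-0.003,0],[0,0,0],0.0],[[0,-0.003,0],[0,0,0],0.0]]'

```

```text
time: 7.42
tool_pos: [589.4, 11.1, 257.5]
tcp_rot: [3.141, 0.0, 0.162]
contact_force: [0.5, -1.5, -4.0]
grip_width: 9.8
time: 7.67
tool_pos: [588.9, 13.9, 257.6]
tcp_rot: [3.141, 0.0, 0.162]
contact_force: [1.2, -4.3, -6.0]
grip_width: 9.8
time: 7.92
tool_pos: [588.5, 16.6, 257.7]
tcp_rot: [3.14, -0.0, 0.162]
contact_force: [1.2, -6.1, -4.8]
grip_width: 9.8
```

```bash
python3 -m pendant '[[[0,-0.0015,0],[0,0,0],0.0],[[0,-0.003,0],[0,0,0],0.0],[[0,-0.003,0],[0,0,0],0.0]]'
python3 -m pendant '[[[0,-0.001,0],[0,0,0],0.0],[[0,-0.002,0],[0,0,0],0.0],[[0,-0.002,0],[0,0,0],0.0]]'

```

```text
time: 8.17
tool_pos: [588.0, 19.6, 257.7]
tcp_rot: [3.14, -0.0, 0.162]
contact_force: [0.6, -4.3, -4.9]
grip_width: 9.3
time: 8.42
tool_pos: [587.7, 21.6, 257.6]
tcp_rot: [3.141, 0.0, 0.162]
contact_force: [2.1, -5.6, -5.0]
grip_width: 9.8
```

```bash
python3 -m pendant '[[[0,-0.0015,0],[0,0,0],0.0],[[0,-0.003,0],[0,0,0],0.0],[[0,-0.0045,0],[0,0,0],0.0],[[0,-0.006,0],[0,0,0],0.0],[[0,-0.006,0],[0,0,0],0.0]]'
python3 -m pendant '[[[0,-0.0015,0],[0,0,0],0.0],[[0,-0.003,0],[0,0,0],0.0],[[0,-0.0045,0],[0,0,0],0.0],[[0,-0.006,0],[0,0,0],0.0],[[0,-0.006,0],[0,0,0],0.0]]'
python3 - <<'E'
from h import *
grab('wrist','wrist4.png')
cv2.imwrite('pics/c4.png',cv2.convertScaleAbs(cv2.resize(cv2.imread('pics/wrist4.png')[100:340,0:400],None,fx=2,fy=2,interpolation=cv2.INTER_CUBIC),alpha=1.6))
E
```

```text
time: 8.83
tool_pos: [586.7, 27.7, 257.6]
tcp_rot: [3.141, 0.0, 0.162]
contact_force: [1.2, -5.7, -5.5]
grip_width: 10.0
time: 9.25
tool_pos: [585.7, 33.6, 257.5]
tcp_rot: [3.141, 0.0, 0.162]
contact_force: [1.2, -4.7, -6.6]
grip_width: 10.0
```

View pics/c4.png

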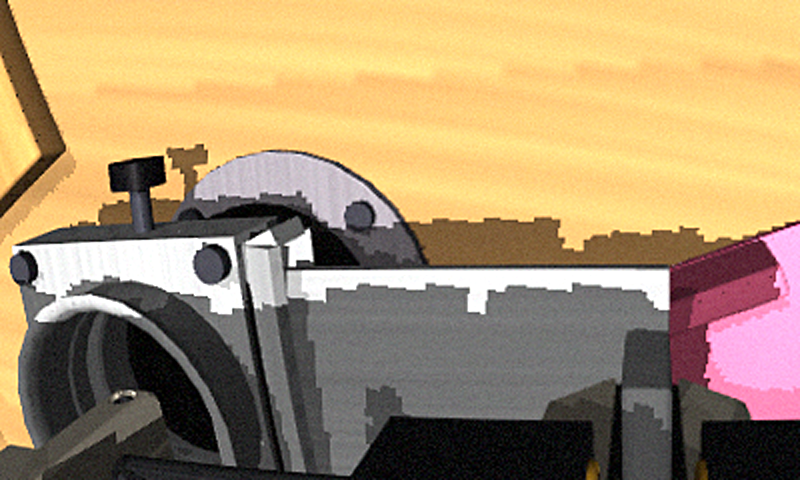

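The slide is feeding squarely: it enters the mouth at crop (290,270), and the gate is barely shifted. I'll continue.

```bash
python3 -m pendant '[[[0,-0.002,0],[0,0,0],0.0],[[0,-0.004,0],[0,0,0],0.0],[[0,-0.006,0],[0,0,0],0.0],[[0,-0.008,0],[0,0,0],0.0],[[0,-0.010,0],[0,0,0],0.0],[[0,-0.012,0],[0,0,0],0.0],[[0,-0.012,0],[0,0,0],0.0]]'
python3 -m pendant '[[[0,-0.002,0],[0,0,0],0.0],[[0,-0.004,0],[0,0,0],0.0],[[0,-0.006,0],[0,0,0],0.0],[[0,-0.008,0],[0,0,0],0.0],[[0,-0.010,0],[0,0,0],0.0],[[0,-0.012,0],[0,0,0],0.0],[[0,-0.012,0],[0,0,0],0.0]]'
python3 -m pendant '[[[0,-0.002,0],[0,0,0],0.0],[[0,-0.004,0],[0,0,0],0.0],[[0,-0.006,0],[0,0,0],0.0],[[0,-0.008,0],[0,0,0],0.0],[[0,-0.010,0],[0,0,0],0.0],[[0,-0.010,0],[0,0,0],0.0]]'

```

```text
time: 9.88
tool_pos: [583.7, 45.6, 257.4]
tcp_rot: [3.141, 0.001, 0.162]
contact_force: [1.8, -5.0, -6.1]
grip_width: 9.8
time: 10.47
tool_pos: [581.7, 57.5, 257.4]
tcp_rot: [3.141, 0.001, 0.162]
contact_force: [1.6, -4.6, -6.9]
grip_width: 9.7
time: 10.97
tool_pos: [580.1, 67.7, 257.5]
tcp_rot: [-3.142, 0.001, 0.162]
contact_force: [1.4, -4.0, -8.5]
grip_width: 10.2
```

```bash
python3 -m pendant '[[[0,-0.002,0],[0,0,0],0.0],[[0,-0.004,0],[0,0,0],0.0],[[0,-0.006,0],[0,0,0],0.0],[[0,-0.006,0],[0,0,0],0.0]]'
python3 -m pendant '[[[0,-0.002,0],[0,0,0],0.0],[[0,-0.003,0],[0,0,0],0.0],[[0,-0.003,0],[0,0,0],0.0]]'
python3 -m pendant '[[[0,-0.002,0],[0,0,0],0.0],[[0,-0.003,0],[0,0,0],0.0],[[0,-0.003,0],[0,0,0],0.0]]'
python3 -m pendant '[[[0,-0.002,0],[0,0,0],0.0],[[0,-0.003,0],[0,0,0],0.0],[[0,-0.003,0],[0,0,0],0.0]]'

```

```text
time: 11.3
tool_pos: [579.1, 73.7, 257.6]
tcp_rot: [-3.141, 0.0, 0.162]
contact_force: [1.4, -4.1, -8.5]
grip_width: 9.8
time: 11.55
tool_pos: [578.7, 76.5, 257.6]
tcp_rot: [-3.142, 0.0, 0.162]
contact_force: [0.8, -5.0, -7.2]
grip_width: 10.0
time: 11.8
tool_pos: [578.2, 79.4, 257.7]
tcp_rot: [3.142, 0.0, 0.162]
contact_force: [-0.4, -3.9, -8.9]
grip_width: 10.0
time: 12.05
tool_pos: [577.8, 82.1, 257.7]
tcp_rot: [3.141, 0.0, 0.162]
contact_force: [0.9, -6.1, -8.2]
grip_width: 10.0
```

Close to where the stop should be. I'll use 2 mm steps.

```bash
python3 -m pendant '[[[0,-0.001,0],[0,0,0],0.0],[[0,-0.002,0],[0,0,0],0.0],[[0,-0.002,0],[0,0,0],0.0]]'
python3 -m pendant '[[[0,-0.001,0],[0,0,0],0.0],[[0,-0.002,0],[0,0,0],0.0],[[0,-0.002,0],[0,0,0],0.0]]'
python3 -m pendant '[[[0,-0.001,0],[0,0,0],0.0],[[0,-0.002,0],[0,0,0],0.0],[[0,-0.002,0],[0,0,0],0.0]]'

```

```text
time: 12.3
tool_pos: [577.6, 83.7, 257.8]
tcp_rot: [3.14, -0.0, 0.162]
contact_force: [1.2, -7.8, -9.1]
grip_width: 9.9
time: 12.55
tool_pos: [577.4, 85.3, 257.9]
tcp_rot: [3.14, -0.0, 0.162]
contact_force: [1.5, -9.1, -8.5]
grip_width: 9.8
time: 12.8
tool_pos: [577.2, 87.0, 258.0]
tcp_rot: [3.139, -0.001, 0.162]
contact_force: [1.7, -11.5, -8.3]
grip_width: 9.6
```

Force climbs 1.2 N/mm from y≈82 on, so the slide is on the stop. I'll ease back about 8.5 mm so the cuff relaxes before releasing.

```bash
python3 -m pendant '[[[0,0.002,0],[0,0,0],0.0],[[0,0.004,0],[0,0,0],0.0],[[0,0.006,0],[0,0,0],0.0],[[0,0.006,0],[0,0,0],0.0]]'
python3 -m pendant '[[[0,0.001,0.0003],[0,0,0],0.0],[[0,0.002,0.0005],[0,0,0],0.0],[[0,0.002,0.0005],[0,0,0],0.0],[[0,0.002,0.0005],[0,0,0],0.0]]'

```

```text
time: 13.13
tool_pos: [577.9, 81.5, 257.7]
tcp_rot: [3.141, -0.0, 0.161]
contact_force: [0.8, -5.9, -8.4]
grip_width: 9.9
time: 13.47
tool_pos: [578.1, 80.2, 257.3]
tcp_rot: [-3.142, -0.0, 0.162]
contact_force: [0.5, -3.4, -7.5]
grip_width: 9.8
```

```bash
python3 -m pendant '[[[0,0.001,0.0003],[0,0,0],0.0],[[0,0.0025,0.0006],[0,0,0],0.0],[[0,0.0025,0.0006],[0,0,0],0.0],[[0,0.0025,0.0006],[0,0,0],0.0]]'
python3 -m pendant '[[[0,0,0],[0,0,0],0.014],[[0,0,0],[0,0,0],0.02],[[0,0,0],[0,0,0],0.024],[[0,0,0],[0,0,0],0.024],[[0,0,0],[0,0,0],0.024]]'
python3 - <<'E'
from h import *
grab('wrist','wrist5.png');grab('top','top5.png');print(get_obs()['grip_width'],get_obs()['contact_force'])
cv2.imwrite('pics/c5.png',cv2.convertScaleAbs(cv2.resize(cv2.imread('pics/wrist5.png')[100:340,0:400],None,fx=2,fy=2,interpolation=cv2.INTER_CUBIC),alpha=1.6))
E
```

```text
time: 13.8
tool_pos: [578.5, 78.0, 256.8]
tcp_rot: [-3.141, -0.0, 0.162]
contact_force: [1.2, -1.4, -4.8]
grip_width: 9.9
time: 14.22
tool_pos: [578.7, 77.9, 257.1]
tcp_rot: [-3.142, -0.001, 0.162]
contact_force: [-0.9, 0.0, 0.1]
grip_width: 23.4
23.458837767898896 [0.40315875 0.28388998 0.80013405]
```

View pics/c5.png

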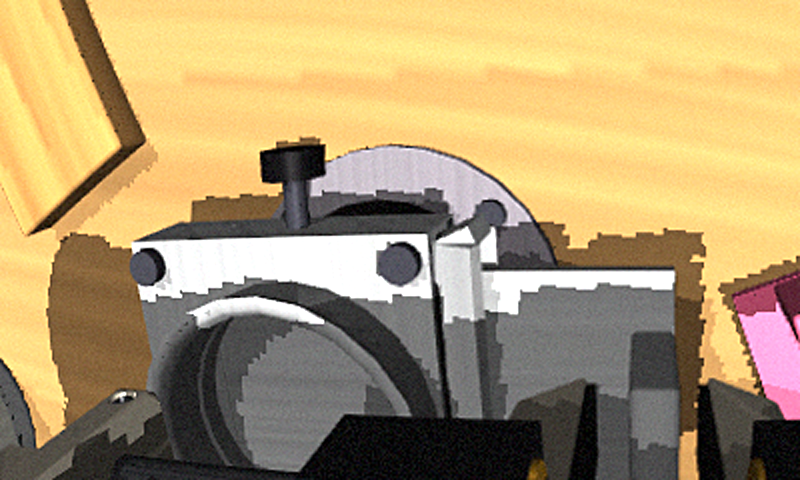

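The bore is now covered, the fingers are clear on both sides of the grip, and contact is zero. I'll check the protrusion (44 mm expected when home) and retreat upward.

```bash
python3 - <<'E'
from h import *
f='wrist5.png'
a=atz(f,(483/2,268/2+100),75,True);b=atz(f,(675/2,268/2+100),75,True);print(a,b,np.hypot(*(a-b)[:2]))
E
python3 -m pendant '[[[0,0,-0.005],[0,0,0],0.024],[[0,0,-0.02],[0,0,0],0.024],[[0,0,-0.05],[0,0,0],0.024],[[0,0,-0.09],[0,0,0],0.024],[[0,0,-0.12],[0,0,0],0.024],[[0,0,-0.12],[0,0,0],0.024],[[0,0,-0.12],[0,0,0],0.024]]'
python3 - <<'E'
from h import *
grab('wrist','wrist6.png');grab('side','side6.png');o=get_obs();print(o['tool_pos'],o['contact_force'])
w=cv2.resize(cv2.imread('pics/wrist6.png')[150:350,100:400],None,fx=2,fy=2,interpolation=cv2.INTER_CUBIC)
cv2.imwrite('pics/c6.png',cv2.convertScaleAbs(w,alpha=1.5))
E
```

```text
[608.69147715 121.89545037  75.        ] [615.73166627  78.36060441  75.        ] 44.10042035212484
time: 14.9
tool_pos: [578.6, 77.8, 379.0]
tcp_rot: [3.141, -0.005, 0.162]
contact_force: [0.4, -0.3, -0.7]
grip_width: 24.1
[578.13766346  77.7626017  375.85025243] [-0.47547848 -0.72086746  0.23636195]
```

View pics/c6.png

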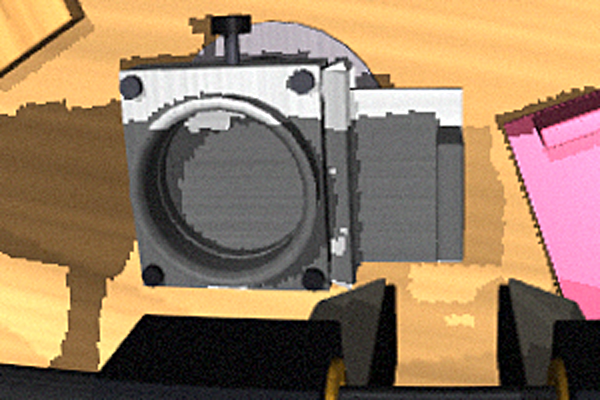

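The slide is home: the bore is shut, 44.1 mm protrudes (44 nominal), it sits straight and centred, and the arm is clear. I'll hand in.

```bash
python3 -m pendant '[[[0,0,0],[0,0,0],0.024],[[0,0,0],[0,0,0],0.024]]'; python3 -c "from plant import close_job;print(close_job())"
```

```text
time: 15.17
tool_pos: [578.3, 77.7, 375.1]
tcp_rot: [-3.141, 0.003, 0.162]
contact_force: [-0.5, -0.5, -0.4]
grip_width: 24.1
the job is handed in; nothing more can be done
None
```

The slide is fully home in the gate and the port is shut; I handed the job in at about 15 s on the robot's clock. The system gave no verdict.

- **Insertion:** I picked the slide up by its finger grip and fed it in by feel. It slid at about 4–6 N. Near the end the force rose steadily at about 1.2 N/mm, which marked the stop, and I pushed no harder than about 11.5 N. That puts the gate about 9–10 mm off its place at most.
- **Release:** I eased back until about 1.4 N of push was left on the cuff, then let go and lifted straight up.
- **Last checks:** The slide sticks out 44.1 mm from the mouth, where 44 mm means fully home. The last picture shows the bore covered, the slide straight and centred, and the arm clear with about zero contact force.
- **Bystanders:** I kept clear of the other things on the bench and the pink and purple look-alikes and felt no contact with them, but I did not measure their positions again at the end.

No check failed.

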